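# Rack the stone slab and hold the sample case open

## Task

Take the tall stone slab that leans on the little easel and set it down, without dropping it, upright and the same way up in the empty middle slot of the wooden rack, between the two smaller slabs, and let go of it. Then raise the lid of the sample case by the bar along its front to 45 degrees open, half-way to upright, and keep holding it there so that the sculptor can load the case with both hands: the lid falls shut by itself, so finish while still holding it. Leave everything else on the bench where it is.

Things in the scene. Friction and masses are not known exactly. Their poses are not given: they have to be found in the camera images.
- slab_center (a point): centre of the tall pale stone slab, 12 mm thick (its own x), 100 mm wide (y), 120 mm tall (z, pointing to its top edge), about 0.36 kg. At the start it leans on the easel, its top tilted 25 degrees from vertical towards the easel's -x (roughly towards the robot); the upper 60 mm of it is free of the easel on both faces
- easel: fixed dark wooden display easel, foot 130 x 100 mm; origin under the centre of its foot; the slab's lower edge rests on a ledge 36 mm up, behind a 12 mm lip, and its back on a 56 mm high (along the slope) support at the -x side. Turned up to 0.35 rad
- rack: fixed wooden rack, 184 mm (x) by 110 mm (y), 52 mm high; origin under its centre. Three slots run along its y, open at the top and at both ends, each 20 mm wide and 40 mm deep (slot floor 12 mm above the bench), 51 mm apart at x = -51, 0 and +51 mm. The middle one (x = 0) is empty; a seated tall slab has its centre 72 mm above the bench
- case: fixed wooden sample case, 200 mm (x) by 260 mm (y), 90 mm high without the lid, divided inside; origin under its centre; its front looks to its own -x (the robot side), its lid is hinged along the far (+x) top edge
- case_lid (a joint): opening angle of the case's lid in rad: 0 shut, 0.785 = 45 degrees, stop at 1.3 (still falls shut from there). The lid is a 200 x 260 x 12 mm board of about 0.45 kg, no spring, hardly any friction
- lid_bar (a point): middle of the round dark steel pull bar, 14 mm thick, 136 mm long, parallel to the case's y, 45 mm in front of the lid's front edge, on two 10 mm thick arms 60 mm either side of the middle; 96 mm above the bench when shut, nothing under or over it. Moves with the lid on an arc of 245 mm about the hinge; the point's axes turn with it (x along the lid to its hinge, z out of its top)
- lid_hinge (a point): middle of the lid's hinge line, on the case's far top edge 90 mm above the bench (245 mm in x from, and 6 mm below, the bar when shut); its y axis is the hinge line
- offcut_near_center (a point): centre of a smaller stone slab, 12 x 90 x 75 mm, standing in the rack's slot at x = -51 mm; bystander, its top is 87 mm above the bench
- offcut_far_center (a point): centre of a smaller stone slab, 12 x 70 x 80 mm, standing in the rack's slot at x = +51 mm; bystander, its top is 92 mm above the bench
- chisel: stone chisel lying on the bench, 167 mm long, 18 mm thick wooden handle to its -x; origin under it, 64 mm from the handle end; bystander
- brush: dust brush, 160 mm long, lying on the bench, about 25 mm high; origin under it; bystander
- mallet: round wooden mallet standing on its 72-84 mm wide head, handle up, 194 mm tall in all; origin under it; bystander
- jar: glass jar, 68 mm wide, 90 mm high; origin under it; bystander
- mug: white mug, 80 mm wide, 90 mm high; origin under it; bystander
Things that resemble listed ones, but are neither listed nor needed, are in the scene too. Leave any red look-alike of the part that bears slab_center alone.

How it is judged:
By the outcome, as a careful person would: the job done as asked, in the order asked, and still so for the second after the job is handed in, while the arm keeps its last pose, push and grip.
It also fails if it takes over 58 s, if anything falls off the work surface, if the arm or the gripper's body presses on something with over 40 N, if the wrist force passes 120 N, or if a joint passes its speed limit or range.

## Robot

A 6-joint arm with a two-finger parallel gripper is mounted at the origin on the work surface. World frame = base frame: x ahead of the robot, y to its left, z up, the work surface at z = 0. Lengths are in mm, angles in rad, forces in N, time in s.
With the tool pointing down it reaches from about 375 to 925 mm from the base axis. Payload 5.7 kg.
Tool frame: the origin (TCP) lies on the mounting face of the last link; the fingertips stand 173 mm ahead of it and the grasp point (between the pads) lies 155 mm ahead of it (finger_overhang is the distance from the TCP to the fingertips, in mm); z points along the fingers, y is the line along which they close (so a half turn about z gives the same grasp; the last joint's range is limited). The gripper opens to 85 mm and grips with 20 to 120 N. Pads are 22 mm wide; open, the fingers measure 114 mm over their backs; the gripper's body (76 mm by 85 mm) begins 54 mm behind the grasp point. The pads swing forward as they close: fully open they stand 13 mm farther back than shut.
Start: joints at [1.12, 0.359, 1.51, -0, 1.272, -0.115], TCP at [197.715, 566.475, 404.667] pointing down, gripper open.
Joint ranges: [-2.97, 2.97], [-1.01, 2.36], [0.21, 2.38], [-0.96, 4.11], [0.2, 2.71], [-2.98, 2.98]. Speed limits (rad/s): [2.39, 2.39, 3.14, 3.14, 3.14, 3.14].

## Interface

Orientations are given as a unit quaternion [x, y, z, w].
In Python, from plant import * gives the robot as it stands. The module is installed in compiled form; this text tells all that it offers.
- The arm moves only by the tool apply_moves, never from a script. Its argument "deltas" is a list of rows, each a list of 3 entries, a list of its own where there are three numbers: the gripper command: -1 is shut, 1 is fully open, values between are in proportion, then the shift along the tool's x, y, z in m, then the turn about the tool's z in degrees. In form: [[fingers, [tx, ty, tz], turn], ...]. A call has 1 to 10 rows; each row is the pose to reach, as a shift and turn from the pose commanded when the call began, along the tool's axes at that moment; what a row does not reach only later rows make up. A row lasts 1/10 s, in which the tool goes at most 50 mm and 8.59 degrees, less where a joint would pass 70% of its speed; a pose out of reach is approached as far as the arm can. A call with a gripper value outside its range is refused whole. The fingers move at their own pace and stop on an object; "grip_force" is the grip in N (left out, the last holds). Time passes only in rows, so rows that repeat a pose let the fingers close. It gives the time, the measured TCP pose, the force, the opening and the grip force at its end, in the units of the state.
- read_state(): the state, without advancing time (a new reading comes with each control period).
- get_image(name): name is "scene" or "top" or "wrist"; returns (picture, depth): 420x560x3 uint8, red, green, blue; 420x560 float32, mm along the optical axis (not along the pixel's ray), 0 where there is no reading.
- calibration(name): a dict with "mtx" (3x3 intrinsics, pixels), "k1" (the pictures are not rectified: a ray, as slopes to the right and down, at radius r is drawn at 1 + k1 r^2 times it, then the intrinsics apply), "rvec" (rotation vector, rad) and "tvec" (3), from world to camera coordinates, as OpenCV has them; the wrist camera has in their place "tool_from_camera" (4x4, takes a point from camera to tool coordinates, whose origin is the TCP and whose axes are the flange's). Camera axes: x right, y down, z forward; pixel columns grow to the right and rows downward; lengths in mm; the calibration is good to about 2 mm. A picture is of the moment at which its call begins: read the wrist's pose just before it. calibration takes no time and is no camera call.
- job_done(): hands the job in; it is judged then, once.
The state is a dict: "time_s": time; "joints": joint angles; "joint_vel": joint speeds; "effort": joint torques, N m; "ee_pos": TCP position; "ee_rot": TCP orientation; "contact_force": force on the tool from outside, world axes, zero at the start; "ft_torque": the same for the moment, N m; "gripper_width": opening from 0.0 (shut) to 1.0 (fully open); "grip_force": force on a finger pad.
Only numpy, scipy, OpenCV 4.12 (cv2) and the standard library are available. Lean on these libraries where they do the work, as an engineer would, in place of code of your own. Each camera call takes 0.05 s, during which the arm holds its last target. There are 200 camera calls.

## Working session

There is one attempt and no reset: what is moved stays moved. The work goes in short steps, Python scripts to look and compute and a tool call to move; the robot and the scene stay as the last step left them, time stands still between calls to the robot, and variables do not carry over. Pictures are saved under pics/ and viewed, at most 10 in all, crops included, and the job is handed in when it is done.

Besides the shell and the picture viewer there is one more tool, called after "Request:" as a command line: name --argument value ..., lists and objects as JSON in quotes. apply_moves: Moves the arm, as the interface text tells. Its arguments: {"type":"object","properties":{"deltas":{"type":"array"},"grip_force":{"type":"number"}},"required":["deltas"]}

```bash
mkdir -p pics
cat > h.py <<'E'
from plant import *
import numpy as np, cv2
from scipy.spatial.transform import Rotation as R
def cloud(name, st=None):
    im,d=get_image(name); c=calibration(name); K=np.array(c["mtx"]); k1=c["k1"]
    v,u=np.mgrid[0:420,0:560]
    xd=(u-K[0,2])/K[0,0]; yd=(v-K[1,2])/K[1,1]
    rd=np.hypot(xd,yd); r=rd.copy()
    for _ in range(20): r=rd/(1+k1*r*r)
    s=1/(1+k1*r*r)
    P=np.stack([xd*s*d,yd*s*d,d],-1).astype(float)
    if "rvec" in c:
        Rm=cv2.Rodrigues(np.array(c["rvec"],float))[0]; t=np.array(c["tvec"],float).ravel()
        W=(P-t)@Rm
    else:
        T=np.array(c["tool_from_camera"]); Q=P@T[:3,:3].T+T[:3,3]
        W=Q@R.from_quat(st["ee_rot"]).as_matrix().T+np.array(st["ee_pos"])
    W[d<=0]=np.nan
    return im,W
def save(n,im): cv2.imwrite(f"pics/{n}.png",im[...,::-1])
E
python3 - <<'E'
from h import *
s=read_state(); print({k:np.round(v,3) for k,v in s.items()})
for n in("scene","top"):
    im,W=cloud(n); save(n,im); np.savez(n,im=im,W=W)
    print(calibration(n))
print(calibration("wrist"))
E
```

```text
{'time_s': np.float64(0.0), 'joints': array([ 1.12 ,  0.359,  1.511, -0.   ,  1.272, -0.115]), 'joint_vel': array([ 0.001,  0.001, -0.001, -0.   ,  0.   , -0.   ]), 'effort': array([-2.0000e-03, -5.2761e+01, -2.7862e+01, -0.0000e+00,  1.4000e-02,
       -0.0000e+00]), 'ee_pos': array([197.567, 566.157, 403.86 ]), 'ee_rot': array([ 0.167,  0.986, -0.001, -0.   ]), 'contact_force': array([ 0.03 ,  0.479, -0.357]), 'ft_torque': array([ 0.035, -0.033,  0.024]), 'grip_force': np.float64(0.0), 'gripper_width': np.float64(0.997)}
{'mtx': array([[422.08694283,   0.        , 274.95655209],
       [  0.        , 422.08694283, 212.04827726],
       [  0.        ,   0.        ,   1.        ]]), 'k1': -0.03628066078916363, 'rvec': array([ 2.2474238 ,  1.39874357, -0.40411471]), 'tvec': array([-214.07980957, -297.29728882, 1635.17821233])}
{'mtx': array([[458.98446041,   0.        , 284.62112802],
       [  0.        , 458.98446041, 211.87652831],
       [  0.        ,   0.        ,   1.        ]]), 'k1': -0.15921634690797035, 'rvec': array([ 2.16130034, -2.14684981,  0.09945773]), 'tvec': array([  16.64563606,  431.05131751, 1341.65634662])}
{'mtx': array([[292.23407123,   0.        , 273.46269109],
       [  0.        , 292.23407123, 213.64569138],
       [  0.        ,   0.        ,   1.        ]]), 'k1': -0.05252125031239731, 'tool_from_camera': array([[ 2.80954443e-04, -9.61645110e-01, -2.74296560e-01,
         6.91506952e+01],
       [ 9.99998467e-01,  7.44263610e-04, -1.58501240e-03,
        -7.28165113e-02],
       [ 1.72836837e-03, -2.74295695e-01,  9.61643845e-01,
         3.09859264e+01],
       [ 0.00000000e+00,  0.00000000e+00,  0.00000000e+00,
         1.00000000e+00]])}
```

View pics/scene.png

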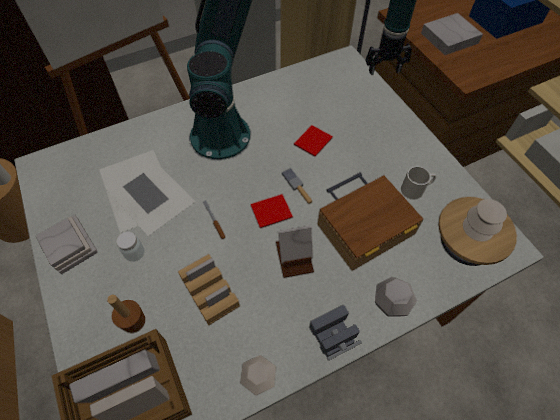

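View pics/top.png

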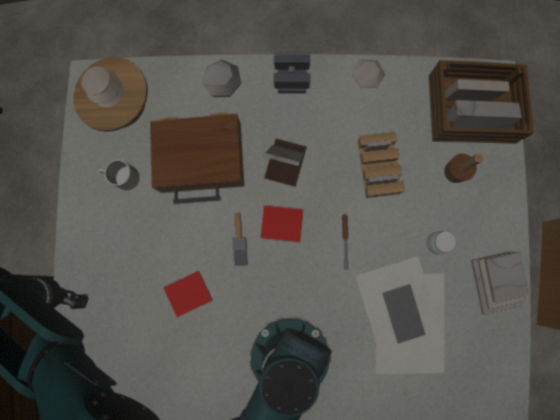

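Scene view: slab on easel about (295,245), rack (209,288), case (370,220) with bar (348,184). Top view: easel (286,162), rack (381,165), case lid (197,150), bar (197,197). Next, measurements by depth.

Run:
```python
from h import *
T=np.load("top.npz"); S=np.load("scene.npz")
a=cv2.resize(T["im"][120:210,150:410],None,fx=3,fy=3,interpolation=cv2.INTER_CUBIC)
b=cv2.resize(S["im"][165:325,170:430],None,fx=3,fy=3,interpolation=cv2.INTER_CUBIC)[:480]
save("crop",cv2.convertScaleAbs(a,alpha=1.8)); save("crop2",cv2.convertScaleAbs(b,alpha=1.8))
for n,D,(u0,u1,v0,v1) in (("top",T,(255,320,130,195)),("scene",S,(265,330,215,285))):
    W=D["W"][v0:v1,u0:u1]; 
    for v in range(0,v1-v0,5): print(v+v0,[tuple(np.round(W[v,u]).astype(int)) if np.isfinite(W[v,u]).all() else None for u in range(0,u1-u0,8)])
```

```text
130 [(np.int64(693), np.int64(115), np.int64(-10)), (np.int64(690), np.int64(89), np.int64(0)), (np.int64(689), np.int64(64), np.int64(2)), (np.int64(690), np.int64(40), np.int64(0)), (np.int64(689), np.int64(15), np.int64(3)), (np.int64(691), np.int64(-10), np.int64(-5)), (np.int64(692), np.int64(-35), np.int64(-6)), (np.int64(691), np.int64(-60), np.int64(-2)), (np.int64(689), np.int64(-85), np.int64(3))]
135 [(np.int64(674), np.int64(114), np.int64(-1)), (np.int64(674), np.int64(89), np.int64(-1)), (np.int64(674), np.int64(64), np.int64(-2)), (np.int64(675), np.int64(40), np.int64(-4)), (np.int64(674), np.int64(15), np.int64(0)), (np.int64(673), np.int64(-10), np.int64(3)), (np.int64(673), np.int64(-35), np.int64(3)), (np.int64(673), np.int64(-60), np.int64(2)), (np.int64(676), np.int64(-85), np.int64(-5))]
140 [(np.int64(657), np.int64(114), np.int64(1)), (np.int64(658), np.int64(89), np.int64(-1)), (np.int64(659), np.int64(64), np.int64(-3)), (np.int64(654), np.int64(39), np.int64(13)), (np.int64(660), np.int64(15), np.int64(-10)), (np.int64(657), np.int64(-10), np.int64(2)), (n
[... 9279 characters left out ...]
nt64(-47), np.int64(1)), (np.int64(642), np.int64(-27), np.int64(12)), (np.int64(649), np.int64(-3), np.int64(2)), (np.int64(661), np.int64(20), np.int64(3)), (np.int64(673), np.int64(42), np.int64(6)), (np.int64(681), np.int64(66), np.int64(-2)), (np.int64(693), np.int64(88), np.int64(1))]
280 [(np.int64(621), np.int64(-100), np.int64(6)), (np.int64(631), np.int64(-77), np.int64(1)), (np.int64(641), np.int64(-55), np.int64(-1)), (np.int64(653), np.int64(-32), np.int64(1)), (np.int64(664), np.int64(-10), np.int64(1)), (np.int64(674), np.int64(13), np.int64(-2)), (np.int64(686), np.int64(35), np.int64(0)), (np.int64(697), np.int64(57), np.int64(0)), (np.int64(708), np.int64(80), np.int64(1))]
```

View pics/crop.png

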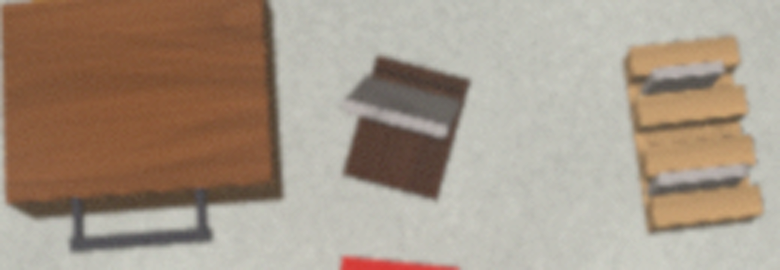

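View pics/crop2.png

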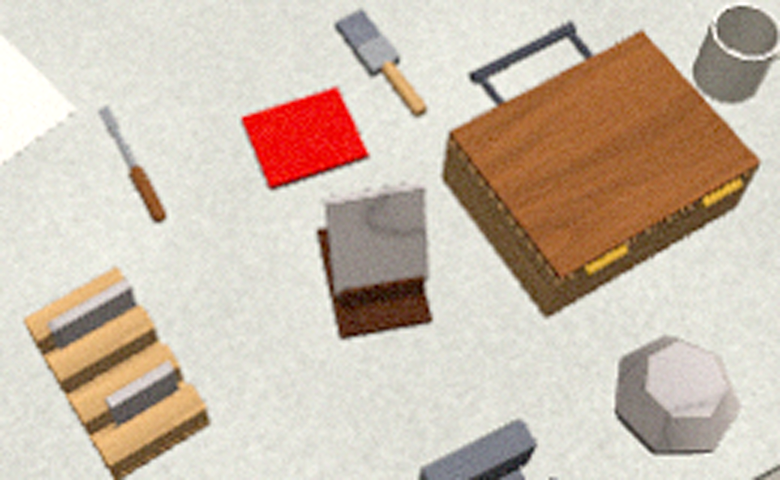

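The crops show the slab's grey face leaning toward the robot, its top edge nearest the robot. The rack's middle slot is empty, and the case's bar points to the robot. The red flat tiles are decoys. Next I fit the poses.

Run:
```python
from h import *
def rect(P,n):
    (c,s,a)=cv2.minAreaRect(P[:,:2].astype(np.float32)); print(n,"n",len(P),"c",np.round(c,1),"size",np.round(s,1),"ang",round(a,2),"zmed",round(np.median(P[:,2]),1))
for n in("top","scene"):
    D=np.load(n+".npz"); W=D["W"].reshape(-1,3); im=D["im"].reshape(-1,3).astype(int); x,y,z=W.T
    hsv=cv2.cvtColor(D["im"],cv2.COLOR_RGB2HSV).reshape(-1,3).astype(int); h,s,v=hsv.T
    print("==",n)
    b=(x>480)&(x<700)&(y<-150)&(y>-320)
    rect(W[b&(s>70)&(z>38)&(z<66)],"rack wood top")
    m=b&(s>70)&(z>38); 
    q=W[b&(s<60)&(z>65)&(z<110)]; 
    for lo,hi in((480,590),(590,700)):
        r=q[(q[:,0]>lo)&(q[:,0]<hi)]; 
        if len(r)>8: rect(r,"offcut")
    b=(x>380)&(x<800)&(y>90)&(y<420)
    rect(W[b&(s>70)&(z>88)&(z<116)],"lid")
    p=W[b&(s<80)&(z>75)&(z<115)&(x<575)&(y>150)&(y<350)]; rect(p,"bar+arms"); 
    p2=p[p[:,0]<np.percentile(p[:,0],60)]; rect(p2,"bar")
    b=(x>530)&(x<660)&(y>-60)&(y<90)
    f=W[b&(s<60)&(z>50)]
    rect(f,"slab all")
    for _ in range(3):
        c=np.median(f,0) if _==0 else f.mean(0); u,sv,vt=np.linalg.svd(f-f.mean(0),full_matrices=False); nn=vt[2]*np.sign(vt[2][0]); d=(f-f.mean(0))@nn; f=f[np.abs(d)<2.2*d.std()]
    print("slab plane c",f.mean(0).round(1),"n",nn.round(3),"yaw",np.degrees(np.arctan2(nn[1],nn[0])).round(2),"tilt",np.degrees(np.arcsin(nn[2])).round(2),"rms",d.std().round(2))
    t=W[b&(s<60)&(z>136)]; rect(t,"slab top")
    rect(W[b&(z>4)&(z<22)&(s>60)],"easel foot")
```

```text
== top
rack wood top n 1353 c [ 574.7 -267.2] size [184.  109.4] ang 6.98 zmed 50.4
offcut n 159 c [ 524.1 -267.7] size [13.5 88.6] ang 7.77 zmed 84.8
offcut n 140 c [ 625.1 -253.6] size [12.8 72.1] ang 7.31 zmed 88.8
lid n 5976 c [604.7 282.2] size [210.8 260.8] ang 4.24 zmed 101.0
bar+arms n 326 c [476.4 272.8] size [ 51.4 135.8] ang 5.89 zmed 100.3
bar n 195 c [458.6 270.6] size [ 15.  135.2] ang 4.1 zmed 100.8
slab all n 431 c [586.5  21.1] size [99.1 64.8] ang 72.41 zmed 118.3
slab plane c [586.   22.1 107. ] n [ 0.857 -0.223  0.465] yaw -14.6 tilt 27.7 rms 1.78
slab top n 164 c [566.9  27.2] size [99.4 15.1] ang 77.63 zmed 142.6
easel foot n 599 c [586.7  19.3] size [ 93.9 126.2] ang 74.9 zmed 9.0
== scene
rack wood top n 1244 c [ 579.1 -269.7] size [184.9 108.4] ang 7.36 zmed 51.3
offcut n 189 c [ 527.  -267.6] size [15.3 89.7] ang 9.01 zmed 85.1
offcut n 166 c [ 628.5 -254.9] size [13.5 67.8] ang 7.99 zmed 88.3
lid n 4665 c [599.9 278.9] size [223.3 264.4] ang 4.69 zmed 100.7
bar+arms n 232 c [480.9 246.4] size [ 54.5 193.2] ang 4.62 zmed 99.3
bar n 139 c [460.3 268.6] size [ 16.1 138. ] ang 2.31 zmed 99.7
slab all n 986 c [589.2  18.5] size [100.   61.9] ang 74.97 zmed 103.5
slab plane c [591.8  17.4 100. ] n [ 0.86  -0.228  0.456] yaw -14.83 tilt 27.12 rms 1.86
slab top n 159 c [568.3  23.7] size [98.5 19.8] ang 74.26 zmed 141.6
easel foot n 287 c [597.2  15.2] size [ 97.4 111.9] ang 74.98 zmed 8.9
```

Both views agree: slab yaw about -15°, rack about +7.2° and case about +4.3°. Next I write a delta helper and hover over the slab.

```bash
cat >> h.py <<'E'
def delta(p,head=None):
    s=read_state(); M=R.from_quat(s["ee_rot"]).as_matrix(); e=np.array(s["ee_pos"])
    hd=np.degrees(np.arctan2(M[1,1],M[0,1]))
    print("t",round(float(s["time_s"]),2),"at",e.round(1),"head",round(hd,2),"w",round(float(s["gripper_width"]),3),"grip",round(float(s["grip_force"]),1),"F",np.round(s["contact_force"],1),
     "-> shift m",((M.T@(np.array(p)-e))/1000).round(4),"turn",None if head is None else round((hd-head+180)%360-180,2))
E
python3 -c "
from h import *
delta([574.4,23.7,360],-15)"
```

```text
t 0.1 at [197.6 566.2 403.9] head 70.76 w 1.002 grip 0.0 F [ 0.2 -0.9 -0.1] -> shift m [-0.5345 -0.3879  0.0445] turn 85.76
```

Request:
apply_moves --deltas '[[1,[-0.534,-0.388,0.044],85.8],[1,[-0.534,-0.388,0.044],85.8],[1,[-0.534,-0.388,0.044],85.8],[1,[-0.534,-0.388,0.044],85.8],[1,[-0.534,-0.388,0.044],85.8],[1,[-0.534,-0.388,0.044],85.8],[1,[-0.534,-0.388,0.044],85.8],[1,[-0.534,-0.388,0.044],85.8],[1,[-0.534,-0.388,0.044],85.8],[1,[-0.534,-0.388,0.044],85.8]]'

```text
time_s: 1.1
ee_pos: [482.8, 154.7, 371.2]
ee_rot: [0.795, 0.606, -0.0, -0.0]
contact_force: [1.6, 1.1, 0.8]
gripper_width: 0.998
grip_force: 0.0
```

```bash
python3 -c "
from h import *
delta([574.4,23.7,360],-15)"
```

```text
t 1.1 at [482.8 154.7 371.2] head -15.4 w 0.998 grip 0.0 F [1.6 1.1 0.8] -> shift m [-0.102   0.1231  0.0111] turn -0.4
```

Request:
apply_moves --deltas '[[1,[-0.102,0.123,0.011],-0.4],[1,[-0.102,0.123,0.011],-0.4],[1,[-0.102,0.123,0.011],-0.4],[1,[-0.102,0.123,0.011],-0.4],[1,[-0.102,0.123,0.011],-0.4],[1,[-0.102,0.123,0.011],-0.4],[1,[-0.102,0.123,0.011],-0.4]]'

```text
time_s: 1.8
ee_pos: [573.3, 27.6, 360.3]
ee_rot: [0.791, 0.612, -0.0, -0.001]
contact_force: [-0.0, -0.4, -0.5]
gripper_width: 1.002
grip_force: 0.0
```

Run:
```python
from h import *
delta([574.4,23.7,277],-15)
s=read_state(); im,W=cloud("wrist",s); save("wrist1",im); 
x,y,z=W.reshape(-1,3).T; W=W.reshape(-1,3)
hsv=cv2.cvtColor(im,cv2.COLOR_RGB2HSV).reshape(-1,3); sat=hsv[:,1]
g=(x>530)&(x<660)&(y>-60)&(y<100)&(sat<60)
t=W[g&(z>138)&(z<155)]; print("top",len(t),cv2.minAreaRect(t[:,:2].astype(np.float32)),np.median(t[:,2]))
f=W[g&(z>70)&(z<135)]; print(len(f), f.mean(0), np.linalg.svd(f-f.mean(0),full_matrices=False)[2][2] if len(f)>10 else 0)
```

```text
t 1.8 at [573.3  27.6 360.3] head -14.56 w 1.002 grip 0.0 F [-0.  -0.4 -0.5] -> shift m [-0.0035  0.0021  0.0833] turn 0.44
top 2803 ((567.1035766601562, 25.665733337402344), (100.13651275634766, 14.691923141479492), 74.70896911621094) 143.63221175411016
4125 [589.904429    24.69398841 106.87412403] [ 0.8644799  -0.22229825  0.45084143]
```

View pics/wrist1.png

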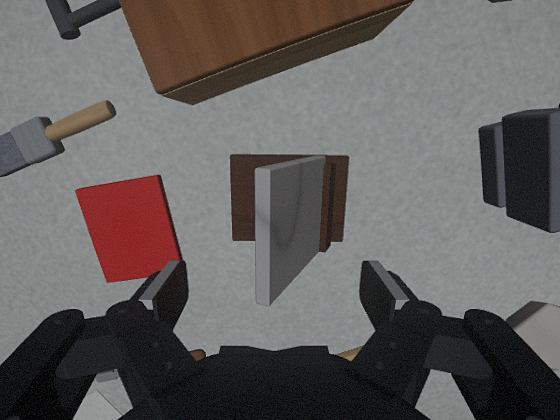

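The wrist view shows the slab's top edge at about (265,235), between the open fingers; measured top centre is (567,26,144), as expected. I descend and grip lightly.

Request:
apply_moves --deltas '[[1,[-0.0035,0.003,0.045],0.4],[1,[-0.0035,0.003,0.083],0.4],[1,[-0.0035,0.003,0.083],0.4],[0.2,[-0.0035,0.003,0.083],0.4],[-0.2,[-0.0035,0.003,0.083],0.4],[-0.6,[-0.0035,0.003,0.083],0.4],[-1,[-0.0035,0.003,0.083],0.4],[-1,[-0.0035,0.003,0.083],0.4],[-1,[-0.0035,0.003,0.083],0.4]]' --grip_force 25

```text
time_s: 2.75
ee_pos: [580.0, 21.3, 280.5]
ee_rot: [0.794, 0.609, 0.004, 0.004]
contact_force: [4.6, -1.5, 5.1]
gripper_width: 0.287
grip_force: 21.1
```

Run:
```python
from h import *
delta([575.5,23.7,277],-15); print(read_state()["ft_torque"])
im,W=cloud("scene"); 
save("s2",cv2.resize(im[165:325,220:400],None,fx=3,fy=3))
```

```text
t 2.75 at [580.   21.3 280.5] head -15.03 w 0.287 grip 21.1 F [ 4.6 -1.5  5.1] -> shift m [ 0.0011 -0.005   0.0035] turn -0.03
[-0.47742932 -1.36328469 -0.05062403]
```

View pics/s2.png

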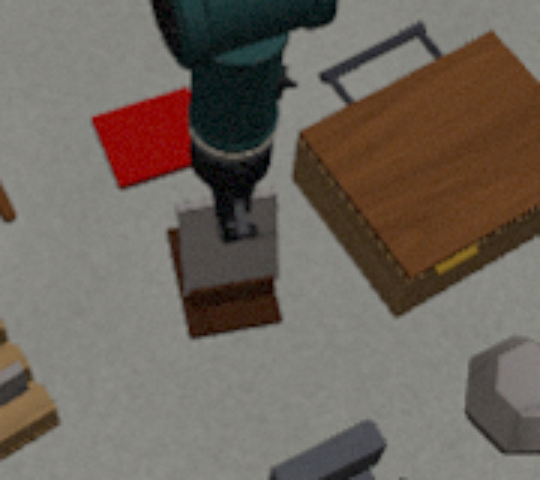

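It gripped as predicted (24 mm gap, small forces). I slide it up along the slope out of the lip, then forward so that it swings upright.

Request:
apply_moves --deltas '[[-1,[0,-0.002,-0.004],0],[-1,[0,-0.004,-0.008],0],[-1,[0,-0.006,-0.013],0],[-1,[0,-0.008,-0.018],0],[-1,[0,-0.006,-0.022],0],[-1,[0,0.002,-0.027],0],[-1,[0,0.012,-0.033],0],[-1,[0,0.022,-0.04],0],[-1,[0,0.032,-0.048],0],[-1,[0,0.036,-0.056],0]]' --grip_force 30

```text
time_s: 3.8
ee_pos: [611.6, 12.4, 333.8]
ee_rot: [0.794, 0.608, -0.0, -0.0]
contact_force: [0.4, 0.6, -3.8]
gripper_width: 0.134
grip_force: 29.8
```

Run:
```python
from h import *
delta([611,14,333],-15); print(read_state()["ft_torque"])
im,W=cloud("scene"); np.savez("s3",im=im,W=W)
save("s3",cv2.resize(im[165:325,220:400],None,fx=3,fy=3))
```

```text
t 3.8 at [611.6  12.4 333.8] head -15.06 w 0.134 grip 29.8 F [ 0.4  0.6 -3.8] -> shift m [ 0.0014 -0.001   0.0008] turn -0.06
[-0.00535235 -0.05762394 -0.0251345 ]
```

View pics/s3.png

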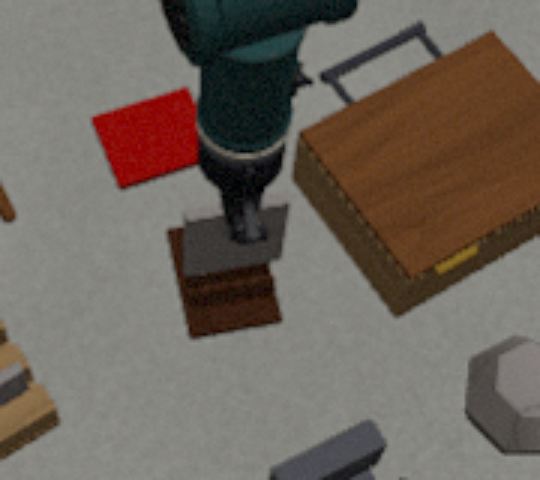

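Slab is held flat (11.4 mm) and its weight of 3.8 N is on the gripper. I raise it and carry it over the rack.

Request:
apply_moves --deltas '[[-1,[0,0,-0.03],0],[-1,[0,0,-0.065],0],[-1,[0,0,-0.085],0]]' --grip_force 60

```text
time_s: 4.15
ee_pos: [611.0, 12.8, 420.7]
ee_rot: [0.794, 0.609, 0.0, 0.0]
contact_force: [0.2, 0.0, -3.2]
gripper_width: 0.132
grip_force: 63.0
```

```bash
python3 -c "
from h import *
delta([576,-268,415],7.2)"
```

```text
t 4.15 at [611.   12.8 420.7] head -15.03 w 0.132 grip 63.0 F [ 0.2  0.  -3.2] -> shift m [-0.2803  0.039   0.0057] turn -22.23
```

Request:
apply_moves --deltas '[[-1,[-0.04,0.006,0],-3],[-1,[-0.08,0.011,0.001],-6],[-1,[-0.12,0.017,0.002],-9],[-1,[-0.16,0.022,0.003],-13],[-1,[-0.2,0.028,0.004],-16],[-1,[-0.24,0.033,0.005],-19],[-1,[-0.27,0.038,0.006],-22],[-1,[-0.28,0.039,0.006],-22.2],[-1,[-0.28,0.039,0.006],-22.2],[-1,[-0.28,0.039,0.006],-22.2]]'

```text
time_s: 5.15
ee_pos: [575.9, -266.8, 412.1]
ee_rot: [0.662, 0.75, 0.0, -0.001]
contact_force: [0.1, 0.2, -3.6]
gripper_width: 0.131
grip_force: 63.0
```

Run:
```python
from h import *
delta([576,-268,415],7.2)
def rect(P,n):
    (c,s,a)=cv2.minAreaRect(P[:,:2].astype(np.float32)); print(n,"n",len(P),"c",np.round(c,1),"size",np.round(s,1),"ang",round(a,2),"zmed",round(np.median(P[:,2]),1))
for n in("wrist","scene","top"):
    st=read_state(); im,W=cloud(n,st); np.savez("h_"+n,im=im,W=W,p=st["ee_pos"])
    if n=="wrist": save("w4",im)
    W=W.reshape(-1,3); x,y,z=W.T; sat=cv2.cvtColor(im,cv2.COLOR_RGB2HSV).reshape(-1,3)[:,1]
    b=(x>470)&(x<700)&(y<-170)&(y>-350); print(n)
    for lo,hi in((480,575),(580,700)):
        q=W[b&(sat<60)&(z>70)&(z<105)&(x>lo)&(x<hi)]
        if len(q)>20: rect(q,"offcut")
    q=W[b&(sat>70)&(z>40)&(z<62)]
    if len(q)>20: rect(q,"wood")
    q=W[b&(sat<60)&(z>155)&(z<290)&(abs(x-576)<25)]
    if len(q)>20: rect(q,"slab"); print(np.percentile(q,[1,50,99],axis=0).round(1).tolist())
```

```text
t 5.15 at [ 575.9 -266.8  412.1] head 7.12 w 0.131 grip 63.0 F [ 0.1  0.2 -3.6] -> shift m [-0.0012 -0.0001 -0.0029] turn -0.08
wrist
offcut n 1149 c [ 525.8 -269.2] size [12.3 89.9] ang 7.09 zmed 86.5
offcut n 978 c [ 626.7 -255.7] size [12.2 69.7] ang 7.15 zmed 91.4
wood n 8234 c [ 577.1 -269.3] size [182.7 108.7] ang 7.15 zmed 51.8
slab n 8700 c [ 572.6 -252.7] size [47.2 67.1] ang 35.61 zmed 279.6
[[553.7, -284.2, 202.4], [573.3, -254.6, 279.6], [598.7, -215.8, 289.3]]
scene
offcut n 152 c [ 627.7 -254.8] size [13.1 67.9] ang 6.83 zmed 89.8
wood n 1134 c [ 578.9 -269.5] size [184.8 108.1] ang 7.15 zmed 51.3
slab n 729 c [ 582.8 -263.1] size [ 26.  100.5] ang 6.26 zmed 226.1
[[569.5, -312.5, 162.7], [582.0, -273.9, 226.1], [590.0, -215.1, 282.7]]
top
offcut n 27 c [ 629.3 -251.7] size [11.4 69.8] ang 14.44 zmed 90.0
wood n 165 c [ 628.5 -258.1] size [113.5  70.3] ang 87.16 zmed 50.2
slab n 180 c [ 569.  -253.5] size [44.8 32.1] ang 63.46 zmed 261.5
[[554.8, -274.6, 174.0], [568.3, -250.0, 261.5], [585.9, -227.4, 288.4]]
```

View pics/w4.png

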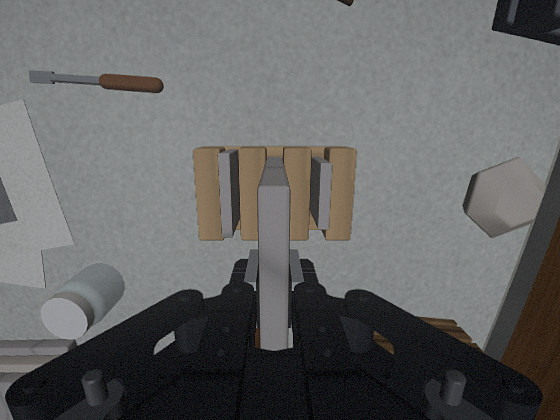

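The wrist view shows the slab in line with the middle slot (275,195) between the two offcuts. I check the slab's in-plane tilt and lower-edge height before lowering it.

Run:
```python
from h import *
D=np.load("h_scene.npz"); im=D["im"]; W=D["W"]; sat=cv2.cvtColor(im,cv2.COLOR_RGB2HSV)[...,1]
x,y,z=W[...,0],W[...,1],W[...,2]
m=(sat<60)&(abs(x-580)<25)&(y>-330)&(y<-200)&(z>135)&(z<300)
P=W[m]; h=np.radians(7.15); a=P[:,:2]@[-np.sin(h),np.cos(h)]; a0=np.array([575.9,-266.8])@[-np.sin(h),np.cos(h)]; a=a-a0
print("a range",np.percentile(a,[1,99]).round(1))
for lo in range(-50,60,12):
    k=(a>lo)&(a<lo+12); 
    if k.sum()>5: print(lo,k.sum(),np.percentile(P[k,2],[2,98]).round(1))
f=P[(P[:,2]<225)]; vt=np.linalg.svd(f-f.mean(0))[2][2]; print(vt)
```

```text
a range [-46.5  51.1]
-50 91 [165.2 281.2]
-38 115 [163.7 281.1]
-26 114 [165.  281.6]
-14 75 [164.7 294.7]
-2 40 [163.2 291.4]
10 50 [163.1 287.4]
22 98 [166.1 280.7]
34 103 [165.9 281.6]
46 51 [163.1 279.1]
[ 0.99239466  0.12285627 -0.00769277]
```

Request:
apply_moves --deltas '[[-1,[-0.004,0.001,0.03],0],[-1,[-0.005,0.001,0.065],0],[-1,[-0.005,0.001,0.095],0],[-1,[-0.005,0.001,0.1],0],[-1,[-0.005,0.001,0.1],0]]'

```text
time_s: 5.8
ee_pos: [577.8, -271.7, 311.9]
ee_rot: [0.661, 0.75, -0.0, -0.001]
contact_force: [0.1, -0.6, -2.6]
gripper_width: 0.134
grip_force: 62.9
```

Run:
```python
from h import *
delta([576.9,-272,262],7.15)
st=read_state(); im,W=cloud("wrist",st); W=W.reshape(-1,3); x,y,z=W.T; sat=cv2.cvtColor(im,cv2.COLOR_RGB2HSV).reshape(-1,3)[:,1]
b=(x>470)&(x<700)&(y<-170)&(y>-350)
q=W[b&(sat>70)&(z>40)&(z<62)]; print(cv2.minAreaRect(q[:,:2].astype(np.float32)))
f=W[b&(sat<60)&(z>95)&(z<180)&(abs(x-577)<25)]; print(np.percentile(f,[1,50,99],axis=0).round(1).tolist())
```

```text
t 5.8 at [ 577.8 -271.7  311.9] head 7.21 w 0.134 grip 62.9 F [ 0.1 -0.6 -2.6] -> shift m [-0.0003 -0.0009  0.0499] turn 0.06
((577.2012939453125, -269.5337219238281), (181.997802734375, 109.18174743652344), 7.279618263244629)
[[559.1, -289.5, 114.3], [575.0, -259.6, 178.9], [594.7, -220.7, 180.0]]
```

Request:
apply_moves --deltas '[[-1,[0,0,0.012],0],[-1,[0,0,0.024],0],[-1,[0,0,0.034],0],[-1,[0,0,0.042],0],[-1,[0,0,0.046],0],[-1,[0,0,0.048],0],[-1,[0,0,0.048],0]]'

```text
time_s: 6.55
ee_pos: [577.9, -272.7, 264.6]
ee_rot: [0.662, 0.75, -0.0, 0.0]
contact_force: [0.0, -0.7, -4.2]
gripper_width: 0.129
grip_force: 63.0
```

Request:
apply_moves --deltas '[[-1,[0,0,0.001],0],[-1,[0,0,0.002],0],[-1,[0,0,0.003],0]]'

```text
time_s: 6.85
ee_pos: [578.3, -272.7, 264.1]
ee_rot: [0.662, 0.75, 0.0, 0.001]
contact_force: [-5.6, 5.6, 21.3]
gripper_width: 0.132
grip_force: 66.7
```

Seated (contact at the expected depth). I relieve the push, open a little, and withdraw upward.

Request:
apply_moves --deltas '[[-1,[0,0,-0.0025],0],[-0.8,[0,0,-0.0025],0],[-0.6,[0,0,-0.0025],0],[-0.4,[0,0,-0.0025],0],[-0.3,[0,0,-0.0025],0],[-0.3,[0,0,-0.02],0],[-0.3,[0,0,-0.05],0],[-0.3,[0,0,-0.09],0],[-0.3,[0,0,-0.12],0],[-0.3,[0,0,-0.12],0]]'

```text
time_s: 7.85
ee_pos: [579.4, -273.6, 386.8]
ee_rot: [0.662, 0.75, 0.001, 0.005]
contact_force: [0.5, -0.0, -0.0]
gripper_width: 0.352
grip_force: 0.0
```

Run:
```python
from h import *
delta([459.5,269.6,330],4.3)
st=read_state(); im,W=cloud("wrist",st); W=W.reshape(-1,3); x,y,z=W.T; sat=cv2.cvtColor(im,cv2.COLOR_RGB2HSV).reshape(-1,3)[:,1]
b=(x>470)&(x<700)&(y<-170)&(y>-350)
for lo,hi in((480,550),(553,600),(605,700)):
    q=W[b&(sat<60)&(z>75)&(z<145)&(x>lo)&(x<hi)]; 
    if lo==553: q=q[q[:,2]>124]
    r=cv2.minAreaRect(q[:,:2].astype(np.float32)); print(len(q),np.round(r[0],1),np.round(r[1],1),round(r[2],1),np.percentile(q[:,2],[50,98]))
```

```text
t 7.85 at [ 579.4 -273.6  386.8] head 7.16 w 0.352 grip 0.0 F [ 0.5 -0.  -0. ] -> shift m [ 0.5543 -0.0517  0.053 ] turn 2.86
1332 [ 525.8 -269.4] [12.3 89.4] 7.3 [86.55419126 88.06926509]
1766 [ 578.3 -271.8] [11.7 99.2] 7.4 [131.71819505 133.03476057]
1128 [ 626.6 -255.7] [12.1 69.7] 7.0 [91.49792661 93.1317234 ]
```

Slab stands at top z 131.7, in line with the rack, and the neighbours have not moved. Now to the case bar.

Request:
apply_moves --deltas '[[-0.3,[0.04,0,-0.02],0],[-0.3,[0.554,-0.052,-0.02],2.9],[-0.3,[0.554,-0.052,-0.02],2.9],[-0.3,[0.554,-0.052,-0.02],2.9],[-0.3,[0.554,-0.052,-0.02],2.9],[-0.3,[0.554,-0.052,-0.02],2.9],[-0.3,[0.554,-0.052,-0.02],2.9],[-0.3,[0.554,-0.052,-0.02],2.9],[-0.3,[0.554,-0.052,-0.02],2.9],[-0.3,[0.554,-0.052,-0.02],2.9]]'

```text
time_s: 8.9
ee_pos: [470.8, 207.3, 400.1]
ee_rot: [0.68, 0.733, -0.001, -0.001]
contact_force: [1.1, 0.7, -0.7]
gripper_width: 0.35
grip_force: 0.0
```

Run:
```python
from h import *
delta([459.5,269.6,360],4.3)
```

```text
t 8.9 at [470.8 207.3 400.1] head 4.25 w 0.35 grip 0.0 F [ 1.1  0.7 -0.7] -> shift m [ 0.063  -0.0066  0.0401] turn -0.05
```

Request:
apply_moves --deltas '[[-0.3,[0.04,-0.005,0.02],0],[-0.3,[0.063,-0.007,0.04],0],[-0.3,[0.063,-0.007,0.04],0],[-0.3,[0.063,-0.007,0.04],0]]'

```text
time_s: 9.3
ee_pos: [459.8, 267.8, 360.1]
ee_rot: [0.68, 0.733, -0.002, -0.0]
contact_force: [0.1, -0.2, 0.6]
gripper_width: 0.346
grip_force: 0.0
```

```bash
cat > case.py <<'E'
from h import *
st=read_state(); im,W=cloud("wrist",st); W=W.reshape(-1,3); x,y,z=W.T; sat=cv2.cvtColor(im,cv2.COLOR_RGB2HSV).reshape(-1,3)[:,1]
p=W[(z>85)&(z<110)&(x>430)&(x<530)&(y>170)&(y<370)&(sat<80)]
def r(P,n):
    q=cv2.minAreaRect(P[:,:2].astype(np.float32)); print(n,len(P),np.round(q[0],1),np.round(q[1],1),round(q[2],2),np.percentile(P[:,2],[5,50,95]).round(1))
r(p,"handle")
h=np.radians(4.3); d=p[:,:2]@[np.cos(h),np.sin(h)]; d-=d.min(); r(p[d<16],"bar")
l=W[(z>95)&(z<110)&(x>470)&(sat>80)]; r(l,"lid part"); d=l[:,:2]@[np.cos(h),np.sin(h)]; print("lid front d",np.percentile(d,[.5,2]), "bar d",np.median(p[:,:2]@[np.cos(h),np.sin(h)]))
save("w5",im)
E
python3 case.py; python3 -c "
from h import *
delta([459.5,269.6,251],4.3)"
```

```text
handle 3678 [476.6 281.4] [ 72.9 165.4] 12.22 [ 97.2 101.1 103.3]
bar 2778 [458.8 268.1] [ 15.8 135.9] 4.42 [ 98.  101.7 103.5]
lid part 60394 [602.3 280.7] [200.3 258.8] 4.74 [100.6 101.8 102.9]
lid front d [521.9721926 524.8691761] bar d 479.25972230847054
t 9.35 at [460.4 267.3 360.9] head 4.28 w 0.347 grip 0.0 F [-0.   0.6 -0. ] -> shift m [ 0.0025 -0.0006  0.1099] turn -0.02
```

View pics/w5.png

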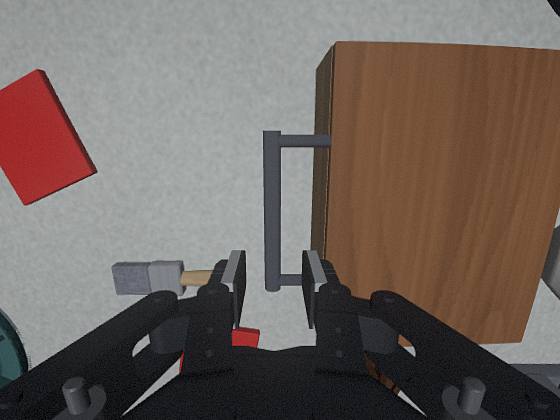

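The wrist view shows the bar (272,210) between the fingers, clear of the lid edge. I descend and grip it.

Request:
apply_moves --deltas '[[-0.3,[0.001,-0.001,0.04],-0.2],[-0.3,[0.001,-0.001,0.08],-0.2],[-0.3,[0.001,-0.001,0.107],-0.2],[-0.3,[0.001,-0.001,0.107],-0.2],[-0.5,[0.001,-0.001,0.107],-0.2],[-0.7,[0.001,-0.001,0.107],-0.2],[-1,[0.001,-0.001,0.107],-0.2],[-1,[0.001,-0.001,0.107],-0.2]]' --grip_force 40

```text
time_s: 10.15
ee_pos: [458.2, 268.1, 255.7]
ee_rot: [0.679, 0.734, -0.001, -0.001]
contact_force: [-5.3, -3.0, -2.7]
gripper_width: 0.147
grip_force: 38.9
```

Run:
```python
from h import *
delta([458.8,268.1,254],4.5)
r=245.07; a0=np.arctan2(6,245)
for d in range(0,46,5):
    a=a0+np.radians(d); print(d, "fwd y %.4f up z %.4f"%((245-r*np.cos(a))/1000, -(r*np.sin(a)-6)/1000))
```

```text
t 10.15 at [458.2 268.1 255.7] head 4.44 w 0.147 grip 38.9 F [-5.3 -3.  -2.7] -> shift m [-0.      0.0006  0.0017] turn -0.06
0 fwd y 0.0000 up z 0.0000
5 fwd y 0.0015 up z -0.0213
10 fwd y 0.0048 up z -0.0425
15 fwd y 0.0099 up z -0.0632
20 fwd y 0.0168 up z -0.0834
25 fwd y 0.0255 up z -0.1030
30 fwd y 0.0358 up z -0.1217
35 fwd y 0.0478 up z -0.1394
40 fwd y 0.0612 up z -0.1561
45 fwd y 0.0760 up z -0.1715
```

Request:
apply_moves --deltas '[[-1,[0,0.0005,-0.01],0],[-1,[0,0.0015,-0.021],0],[-1,[0,0.003,-0.032],0],[-1,[0,0.005,-0.042],0],[-1,[0,0.007,-0.053],0],[-1,[0,0.01,-0.063],0],[-1,[0,0.013,-0.073],0],[-1,[0,0.017,-0.083],0],[-1,[0,0.017,-0.083],0]]'

```text
time_s: 11.05
ee_pos: [474.6, 269.4, 340.0]
ee_rot: [0.679, 0.734, -0.002, -0.001]
contact_force: [-9.9, -2.6, 1.6]
gripper_width: 0.144
grip_force: 39.3
```

```bash
cat > lid.py <<'E'
from h import *
delta([0,0,0])
im,W=cloud("scene"); s=read_state(); W=W.reshape(-1,3); hsv=cv2.cvtColor(im,cv2.COLOR_RGB2HSV).reshape(-1,3)
h=np.radians(4.5); d=(W[:,:2]-[458.8,268.1])@[np.cos(h),np.sin(h)]; t=(W[:,:2]-[458.8,268.1])@[-np.sin(h),np.cos(h)]; z=W[:,2]
m=(d>60)&(d<232)&(abs(t)<115)&(z>105)&(hsv[:,1]>80)&(hsv[:,0]<25)
p=np.stack([d[m],z[m]],1); k=np.polyfit(p[:,0],p[:,1],1)
for _ in range(3):
    e=p[:,1]-np.polyval(k,p[:,0]); p=p[abs(e)<max(5,2.5*e.std())]; k=np.polyfit(p[:,0],p[:,1],1)
print("lid angle",np.degrees(-np.arctan(k[0])),len(p),"rms",e.std(),"z at hinge",np.polyval(k,245))
E
python3 lid.py
```

```text
t 11.05 at [474.6 269.4 340. ] head 4.46 w 0.144 grip 39.3 F [-9.9 -2.6  1.6] -> shift m [-0.2314 -0.4929  0.342 ] turn None
lid angle 19.48181993805503 3902 rms 2.3686928882491864 z at hinge 101.87217373637557
```

Request:
apply_moves --deltas '[[-1,[0,0.0035,-0.01],0],[-1,[0,0.008,-0.0195],0],[-1,[0,0.013,-0.029],0],[-1,[0,0.018,-0.038],0],[-1,[0,0.024,-0.047],0],[-1,[0,0.03,-0.056],0],[-1,[0,0.0365,-0.0645],0],[-1,[0,0.0435,-0.073],0],[-1,[0,0.051,-0.081],0],[-1,[0,0.059,-0.089],0]]'

```text
time_s: 12.1
ee_pos: [532.1, 274.0, 429.5]
ee_rot: [0.679, 0.734, -0.003, -0.002]
contact_force: [-15.0, -3.4, 10.5]
gripper_width: 0.145
grip_force: 38.9
```

```bash
python3 lid.py
```

```text
t 12.1 at [532.1 274.  429.5] head 4.48 w 0.145 grip 38.9 F [-15.   -3.4  10.5] -> shift m [-0.2312 -0.549   0.4334] turn None
lid angle 43.978538194473224 3733 rms 3.1024689668360614 z at hinge 105.96055215489952
```

Request:
apply_moves --deltas '[[-1,[0,-0.001,-0.001],0],[-1,[0,-0.0015,-0.002],0],[-1,[0,-0.0015,-0.002],0]]'

```text
time_s: 12.45
ee_pos: [532.6, 273.9, 431.4]
ee_rot: [0.679, 0.734, -0.0, 0.0]
contact_force: [-6.1, -2.2, 4.1]
gripper_width: 0.143
grip_force: 39.3
```

```bash
cat > lid2.py <<'E'
from h import *
delta([0,0,0])
for n in("scene","wrist","top"):
    st=read_state(); im,W=cloud(n,st); W=W.reshape(-1,3); hsv=cv2.cvtColor(im,cv2.COLOR_RGB2HSV).reshape(-1,3)
    h=np.radians(4.5); d=(W[:,:2]-[458.8,268.1])@[np.cos(h),np.sin(h)]; t=(W[:,:2]-[458.8,268.1])@[-np.sin(h),np.cos(h)]; z=W[:,2]
    m=(d>100)&(d<238)&(abs(t)<120)&(z>110)&(z<270)&(hsv[:,1]>80)&(hsv[:,0]<25)
    p=np.stack([d[m],z[m]],1)
    if len(p)<50: print(n,len(p)); continue
    for _ in range(6):
        c=p.mean(0); v=np.linalg.svd(p-c,full_matrices=False)[2]; e=(p-c)@v[1]; p=p[abs(e)<max(2,2.5*e.std())]
    print(n,"angle",np.degrees(np.arctan(-v[0][1]/v[0][0])).round(2),len(p),"rms",e.std().round(2),"dist hinge to plane (12)",abs((np.array([245,90])-c)@v[1]).round(1),"radial",p.min(0).round(),p.max(0).round())
    if n=="wrist": save("w6",im)
E
python3 lid2.py
```

```text
t 12.45 at [532.6 273.9 431.4] head 4.46 w 0.143 grip 39.3 F [-6.1 -2.2  4.1] -> shift m [-0.2315 -0.5524  0.4314] turn None
scene angle 44.71 3999 rms 1.95 dist hinge to plane (12) 11.2 radial [107. 110.] [238. 241.]
wrist angle 44.67 24980 rms 0.41 dist hinge to plane (12) 11.3 radial [108. 112.] [238. 240.]
top angle 44.52 1654 rms 1.18 dist hinge to plane (12) 11.0 radial [104. 110.] [238. 242.]
```

Request:
apply_moves --deltas '[[-1,[0,0.0005,-0.0015],0],[-1,[0,0.0005,-0.0015],0],[-1,[0,0.0005,-0.0015],0],[-1,[0,0.0005,-0.0015],0],[-1,[0,0.0005,-0.0015],0],[-1,[0,0.0005,-0.0015],0]]'

```text
time_s: 13.2
ee_pos: [533.3, 274.1, 431.9]
ee_rot: [0.679, 0.734, -0.001, 0.0]
contact_force: [-6.6, -2.7, 4.0]
gripper_width: 0.145
grip_force: 39.4
```

```bash
python3 lid2.py
python3 - <<'E'
from h import *
im,W=cloud("top"); save("end",im); sat=cv2.cvtColor(im,cv2.COLOR_RGB2HSV).reshape(-1,3)[:,1]; W=W.reshape(-1,3);x,y,z=W.T
q=W[(abs(x-578)<25)&(abs(y+271)<70)&(z>122)&(sat<60)]; print("slab",np.round(cv2.minAreaRect(q[:,:2].astype(np.float32))[:2],1).tolist(),np.median(q[:,2]))
E
```

```text
t 13.2 at [533.3 274.1 431.9] head 4.46 w 0.145 grip 39.4 F [-6.6 -2.7  4. ] -> shift m [-0.2315 -0.5527  0.4325] turn None
scene angle 44.91 4005 rms 1.95 dist hinge to plane (12) 11.1 radial [107. 110.] [238. 241.]
wrist angle 44.86 24873 rms 0.42 dist hinge to plane (12) 11.3 radial [109. 112.] [238. 240.]
top angle 44.85 1659 rms 1.25 dist hinge to plane (12) 10.7 radial [106. 110.] [238. 241.]
slab [[576.8, -268.6], [13.7, 97.8]] 130.0488716716427
```

The lid is at 44.9° in all three views and the hold is steady. The slab is seated and upright, so I hand in.

```bash
python3 -c "
from plant import *
print(job_done())"
```

```text
the job is handed in; nothing more can be done
None
```

The job is handed in at about 13 s: the slab stands upright in the rack's middle slot with the two smaller slabs unmoved, and the gripper is holding the case lid at about 44.9° open; I did not re-measure the other bench items at the end.

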